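Put three mixed-up things back in their own storage trays

ROBOT

A 7-joint arm with a two-finger parallel gripper is mounted at the origin on the work surface. World frame = base frame: x ahead of the robot, y to its left, z up, the work surface at z = 0. Lengths are in m, angles in rad, forces in N, time in s.
With the tool pointing down it reaches from about 0.425 to 0.925 m from the base axis. Payload 6.8 kg.
Tool frame: the origin (TCP) lies at the centre of the arm's flange, where the gripper is bolted on; the fingertips stand 173 mm ahead of it and the grasp point (between the pads) lies 155 mm ahead of it; z points along the fingers, y is the direction in which the jaws open and shut (so a half turn about z gives the same grasp; the last joint's range is limited). The gripper opens to 85 mm and grips with 20 to 120 N. Pads are 22 mm wide; open, the fingers measure 114 mm over their backs; the gripper's body (76 mm by 85 mm) begins 54 mm behind the grasp point. The pads swing forward as they close: fully open they stand 13 mm farther back than shut.
Start: joints at [-1.282, 0.477, 0.022, 1.555, -0.011, 1.109, -0.083], TCP at [0.261, 0.623, 0.405] pointing down, gripper open.
Joint ranges: [-2.96, 2.96], [-0.34, 2.1], [-1.41, 1.46], [0.24, 2.44], [-1.37, 4.51], [0.17, 1.92], [-2.96, 2.96]. Speed limits (rad/s): [2.39, 2.39, 3.14, 3.14, 3.14, 3.14, 3.14].

INTERFACE

Orientations are given as a rotation vector (axis times angle).
In Python, from bench import readout, grab_frame, camera_model, r gives the robot as it stands.
- The arm moves only by the tool apply_moves, never from a script. Its argument "deltas" is a list of rows, each an object with "xyz": the shift along the world's x, y, z in m, a list of three; "turn": the turn about the world's z in rad. In form: [{"xyz": [dx, dy, dz], "turn": turn}, ...]. A call has 1 to 12 rows; each row shifts and turns the commanded pose from where the row before left it; what a row does not reach is not made up. A row lasts 1/12 s, in which the tool goes at most 41.7 mm and 7.16 degrees, less where a joint would pass 70% of its speed; a pose out of reach is approached as far as the arm can. A call with a gripper value outside its range is refused whole. "claw" is the gripper's target within -1 to 1 (shut at 1, half-way at 0, fully open at -1), set as the call begins (left out, the last holds). The fingers move at their own pace and stop on an object; "squeeze" is the grip in N (left out, the last holds). Time passes only in rows, so rows that do not move let the fingers close. It gives the time, the measured TCP pose, the force and the opening at its end, in the units of the state.
- readout.get_obs(): the state, without advancing time (a new reading comes with each control period).
- grab_frame(name): name is "scene" or "top" or "wrist"; returns the picture (480x640x3 uint8, red, green, blue); there is no depth.
- camera_model(name): a dict with "intrinsics" (3x3 intrinsics, pixels), "k1" (the pictures are not rectified: a ray, as slopes to the right and down, at radius r is drawn at 1 + k1 r^2 times it, then the intrinsics apply), "R" (3x3) and "t" (3): a world point X has camera coordinates R X + t. Camera axes: x right, y down, z forward; pixel columns grow to the right and rows downward; lengths in m; the calibration is good to about 2 mm. A picture is of the moment at which its call begins: read the wrist's pose just before it. camera_model takes no time and is no camera call; for the wrist camera it gives the pose at the moment of the call.
- r.hand_in(): hands the job in, once; it reports no verdict.
The state is a dict: "clock": time; "joints": joint angles; "qvel": joint speeds; "tau": joint torques, N m; "tcp_pos": TCP position; "orientation": TCP orientation; "contact_force": force on the tool from outside, world axes, zero at the start; "moment": the same for the moment, N m; "grip_width": finger opening in m.
Only numpy, scipy, OpenCV 4.12 (cv2) and the standard library are available. Lean on these libraries where they do the work, as an engineer would, in place of code of your own. Each camera call takes 0.05 s, during which the arm holds its last target.

TASK

The tin, the carton and the hand lamp have been put away in one another's trays. Put each one in the middle of the tray of its own shape - the round tin in the round tray, the square carton in the square tray, the lamp lengthways in the long tray - parking one of them on the empty cork mat on the way, so that no tray ever holds two. Set things down upright without dropping them, and leave the tape roll, the jar and the bowl alone.

Things in the scene. Friction and masses are not known exactly. Their poses are not given: they have to be found in the camera images.
- tin: Round lidded metal tin, upright, 58 mm in diameter, 52 mm tall, about 0.15 kg. Origin: centre of its underside, z up.
- carton: Small closed cardboard box with a strip of pale tape over it, 56 x 56 mm square, 50 mm tall, about 0.12 kg. Origin: centre of its underside, z up, x and y square to its sides.
- lamp: Black box-shaped hand lamp lying on its flat underside, 100 mm long along its x axis, 38 mm tall, about 0.18 kg. Body 30 mm wide from x = -50 to 24 mm (the place to grip, across y, is about x = -10 mm), then a head 40 mm wide to x = 50 mm with the lens at the +x end. Origin: centre of its length on the underside, z up.
- round_tray: Round white plastic tray fixed to the table, 120 mm outer and 110 mm inner diameter, floor 5 mm thick, rim 14 mm above the table. Origin: centre of its underside, at table height. Home of the tin.
- square_tray: Square white plastic tray fixed to the table, 132 mm outer and 122 mm inner width, floor 5 mm thick, rim 14 mm above the table. Origin: centre of its underside; x and y along its sides. Home of the carton.
- long_tray: Oblong white plastic tray fixed to the table, 152 mm long along its x axis and 92 mm wide along y outside (142 x 82 mm inside), floor 5 mm thick, rim 14 mm above the table. Origin: centre of its underside. Home of the lamp, which lies along the tray's x axis, lens to either end.
- mat: Flat cork mat fixed to the table, 120 x 120 mm, 5 mm thick, empty at the start: the free spot. Origin: centre of its underside, at table height.
- tape: Cream roll of paper tape lying flat, 90 mm in diameter, 45 mm tall, beyond the trays; bystander. Origin: centre of its underside.
- jar: Closed glass jar with a steel cap, 66 mm in diameter, 85 mm tall, beyond the trays; bystander. Origin: centre of its underside.
- bowl: White ceramic bowl, 100 mm rim diameter, 40 mm tall, beyond the trays; bystander. Origin: centre of its underside.
Mind the look-alikes: they are no part of the job. There is more than one size of the lamp; the job needs the larger. What is shaped like the round_tray but green is not meant.

How it is judged:
By the outcome, as a careful person would: the job done as asked, in the order asked, and still so for the second after the job is handed in, with the robot touching nothing.
It also fails if it takes over 96 s, if anything falls off the work surface, if the arm or the gripper's body presses on something with over 40 N, if the wrist force passes 120 N, or if a joint passes its speed limit or range.

## Working session

There is one attempt and no reset: what is moved stays moved. The work goes in short steps, Python scripts to look and compute and a tool call to move; the robot and the scene stay as the last step left them, time stands still between calls to the robot, and variables do not carry over. Pictures are saved under pics/ and viewed, and the job is handed in when it is done.

Besides the shell and the picture viewer there is one more tool, called after "Request:" by a JSON object that holds its "op" and its "data", one argument or row to a line. apply_moves: Moves the arm, as the interface text tells. Its arguments: {"type":"object","properties":{"deltas":{"type":"array"},"claw":{"type":"number"},"squeeze":{"type":"number"}},"required":["deltas"]}

```bash
ls; mkdir -p pics
python3 - <<'E'
from bench import readout, grab_frame, camera_model, r
import cv2
print(readout.get_obs())
for n in ("scene","top","wrist"):
    m=camera_model(n); print(n,m)
    cv2.imwrite(f"pics/{n}0.png",grab_frame(n)[:,:,::-1])
E
```

```text
pics
{'clock': 0.0, 'joints': array([-1.2821106 ,  0.47780786,  0.02235549,  1.55646096, -0.01149488,
        1.10929934, -0.08308055]), 'qvel': array([ 0.00015689, -0.00049834, -0.00080446, -0.00108367, -0.00072407,
       -0.00203969, -0.00039786]), 'tau': array([-6.01604224e-04, -5.96457911e+01,  1.60777163e+00, -2.81202418e+01,
        1.24399335e-02,  9.17419209e-03, -1.58354209e-05]), 'tcp_pos': array([0.26075087, 0.62230071, 0.40371651]), 'orientation': array([-6.19101085e-01, -3.07976487e+00,  2.88124906e-03]), 'contact_force': array([ 0.1642784 ,  0.32612386, -0.42003475]), 'moment': array([-0.04659298, -0.00556214, -0.0637471 ]), 'grip_width': 0.08569270173489058}
scene {'intrinsics': array([[544.32668573,   0.        , 313.34526869],
       [  0.        , 544.32668573, 236.48127075],
       [  0.        ,   0.        ,   1.        ]]), 'k1': -0.012250200554239966, 'R': array([[ 0.54929419,  0.83559666,  0.00735638],
       [ 0.6988296 , -0.45452558, -0.55230759],
       [-0.45816272,  0.30852021, -0.83360795]]), 't': array([-0.32585405, -0.3691635 ,  1.24964987])}
top {'intrinsics': array([[482.26962812,   0.        , 318.3614924 ],
       [  0.        , 482.26962812, 241.78327479],
       [  0.        ,   0.        ,   1.        ]]), 'k1': 0.018494434489645623, 'R': array([[ 0.01264283, -0.99991029, -0.00442394],
       [-0.9979184 , -0.01233759, -0.06329804],
       [ 0.06323778,  0.00521499, -0.99798486]]), 't': array([-0.01186053,  0.55981494,  1.02594097])}
wrist {'intrinsics': array([[386.66787896,   0.        , 316.79127283],
       [  0.        , 386.66787896, 239.14273083],
       [  0.        ,   0.        ,   1.        ]]), 'k1': -0.07818012152487899, 'R': array([[ 0.38645135,  0.92230913, -0.0011047 ],
       [ 0.88023941, -0.36846581,  0.29901761],
       [ 0.27537963, -0.11652816, -0.95424695]]), 't': array([-0.67434258, -0.03836078,  0.3802149 ])}
```

View pics/top0.png

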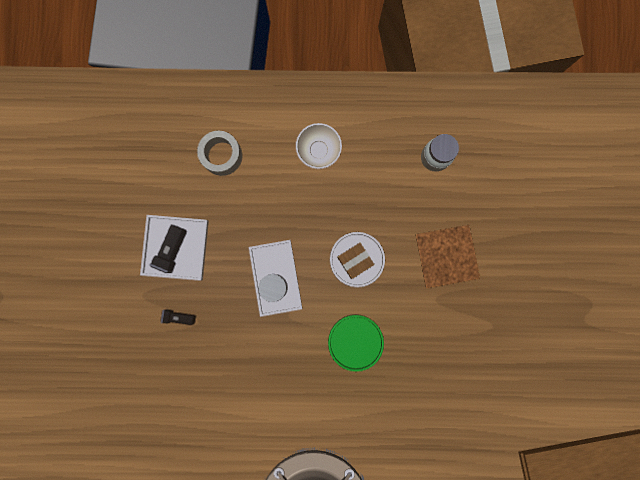

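View pics/scene0.png

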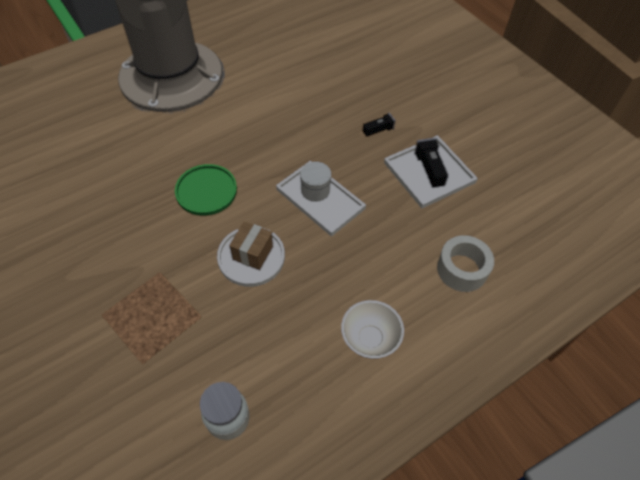

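View pics/wrist0.png

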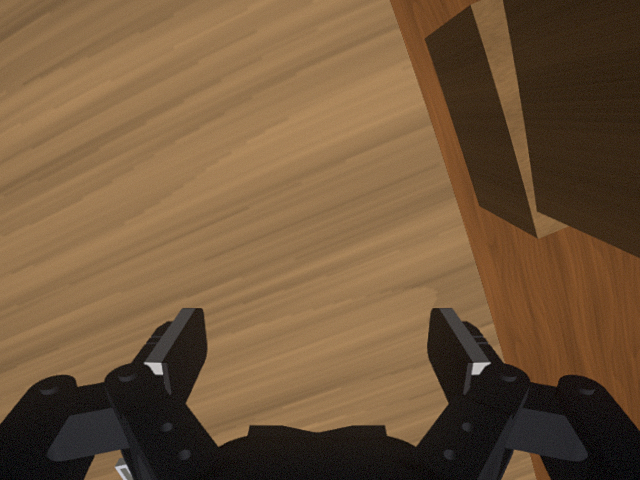

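The top view shows the lamp in the square tray (~174,247), the tin in the long tray (~273,288), the carton in the round tray (~356,261) and the empty mat (~448,256). The green round dish (356,342) and the small lamp (178,317) are the decoys. The scene view agrees. I'll enlarge crops for measuring.

```bash
cat > h.py <<'E'
import numpy as np, cv2
from scipy.optimize import least_squares
def ray(m,uv):
    K=m["intrinsics"]; d=np.array([(uv[0]-K[0,2])/K[0,0],(uv[1]-K[1,2])/K[1,1]])
    s=d.copy()
    for _ in range(20): s=d/(1+m["k1"]*(s@s))
    R=m["R"]; C=-R.T@m["t"]; v=R.T@np.r_[s,1]
    return C,v
def onz(m,uv,z):
    C,v=ray(m,uv); return C+v*(z-C[2])/v[2]
def tri(obs):
    A=np.zeros((3,3));b=np.zeros(3)
    for m,uv in obs:
        C,v=ray(m,uv);v=v/np.linalg.norm(v);P=np.eye(3)-np.outer(v,v);A+=P;b+=P@C
    X=np.linalg.solve(A,b)
    return X,[round(1000*float(np.linalg.norm((np.eye(3)-np.outer(v/np.linalg.norm(v),v/np.linalg.norm(v)))@(X-C))),1) for C,v in [ray(m,uv) for m,uv in obs]]
def proj(m,X):
    c=m["R"]@np.asarray(X)+m["t"]; s=c[:2]/c[2]; s=s*(1+m["k1"]*(s@s))
    return m["intrinsics"][:2,:2]@s+m["intrinsics"][:2,2]
def crop(img,x0,y0,w,h,f):
    c=cv2.resize(img[y0:y0+h,x0:x0+w],None,fx=f,fy=f,interpolation=cv2.INTER_CUBIC)
    for x in range((x0+9)//10*10,x0+w,10):
        cv2.line(c,((x-x0)*f,0),((x-x0)*f,6),(0,0,255),1)
        if x%20==0: cv2.putText(c,str(x),((x-x0)*f+2,16),0,.4,(0,0,255),1)
    for y in range((y0+9)//10*10,y0+h,10):
        cv2.line(c,(0,(y-y0)*f),(6,(y-y0)*f),(0,0,255),1)
        if y%20==0: cv2.putText(c,str(y),(8,(y-y0)*f+4),0,.4,(0,0,255),1)
    return c
E
python3 - <<'E'
import cv2; from h import *
t=cv2.imread("pics/top0.png"); s=cv2.imread("pics/scene0.png")
cv2.imwrite("pics/c1.png",crop(t,135,205,160,120,5))
cv2.imwrite("pics/c2.png",crop(t,325,215,160,80,5))
cv2.imwrite("pics/c3.png",crop(s,270,110,210,130,3)); cv2.imwrite("pics/c3.png",crop(s,270,130,120,110,6))
cv2.imwrite("pics/c4.png",crop(s,380,130,100,80,7)); cv2.imwrite("pics/c5.png",crop(s,210,215,80,75,7)); cv2.imwrite("pics/c6.png",crop(s,95,265,110,100,6))
E
```

```text
(no output)
```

View pics/c1.png

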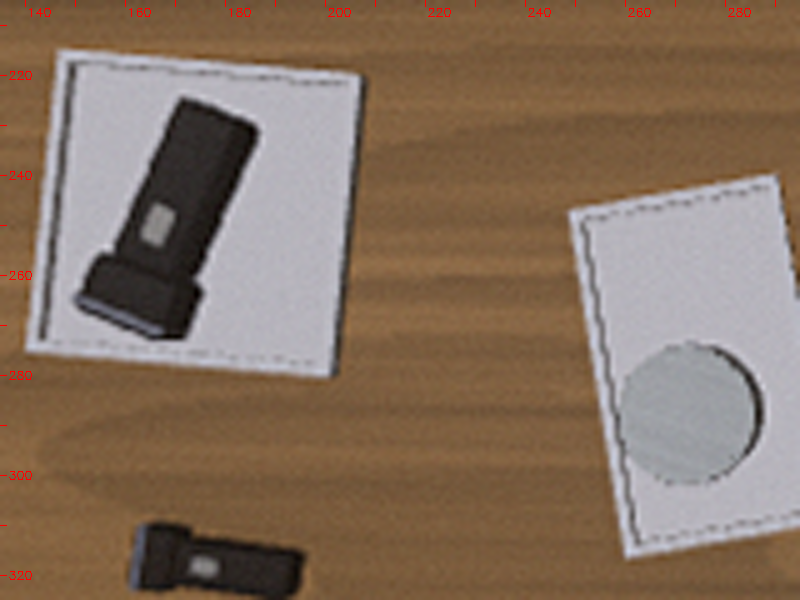

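View pics/c2.png

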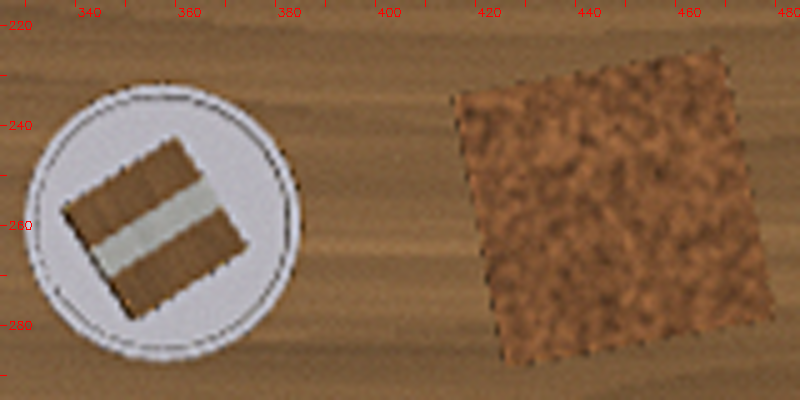

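View pics/c3.png

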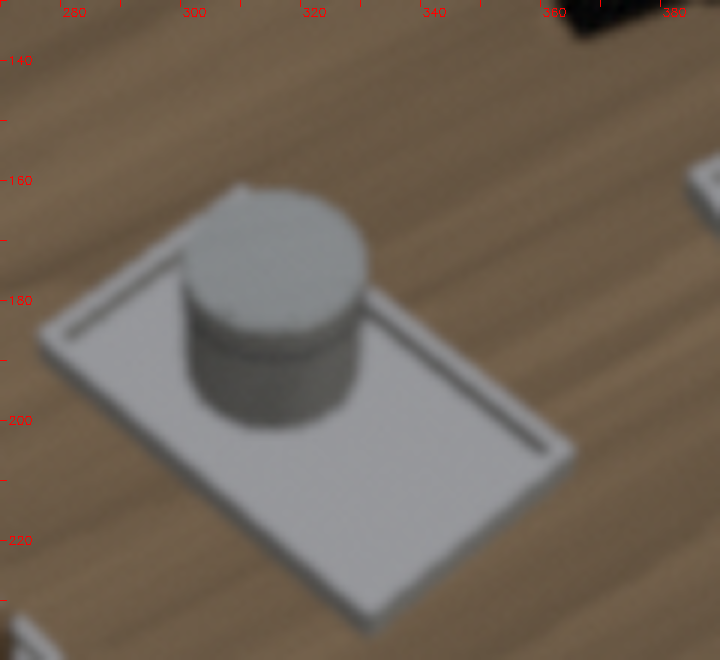

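View pics/c4.png

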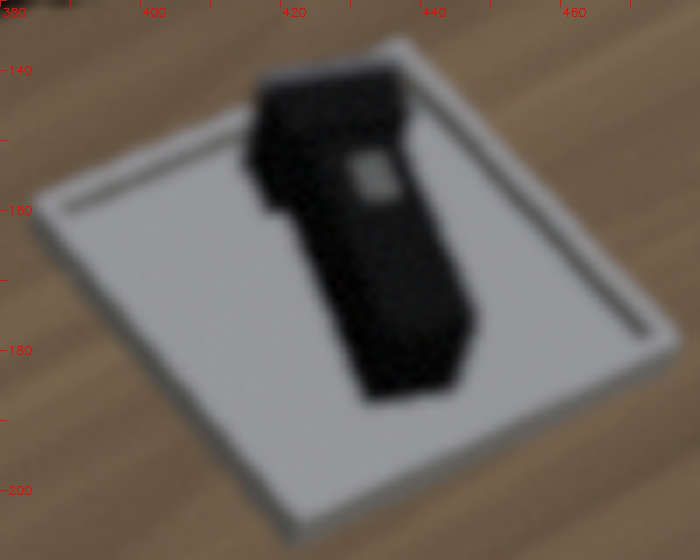

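View pics/c5.png

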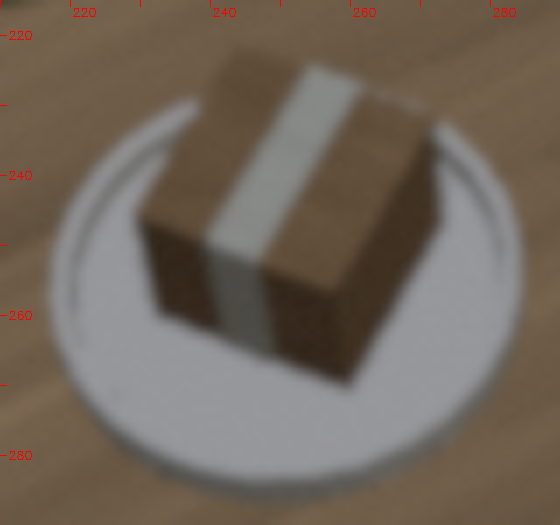

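View pics/c6.png

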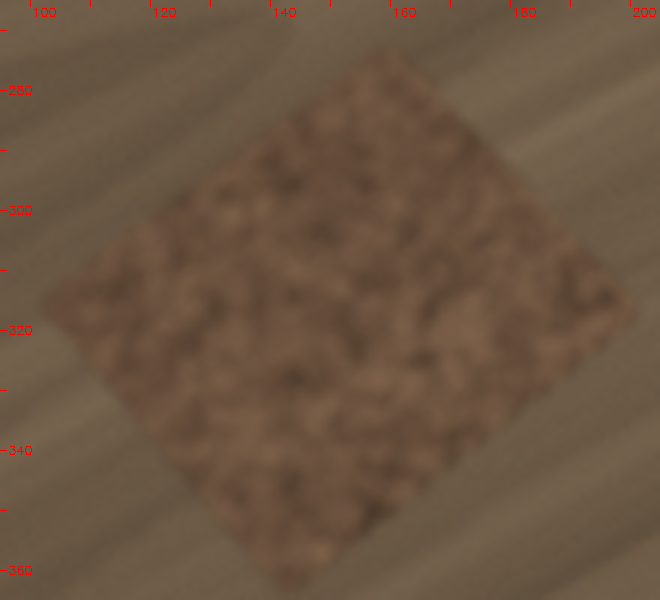

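In the top crop I read these points: square tray corners, the tin lid at about (273,288), the carton's top corners, the round tray outline and the mat corners. The same features show in the scene crops. Now I'll triangulate them.

```bash
cat > m1.py <<'E'
from bench import camera_model
from h import *
np.set_printoptions(precision=4,suppress=True)
T=camera_model("top");S=camera_model("scene")
def o(x0,y0,f): return lambda p:(x0+(p[0]+.5)/f-.5,y0+(p[1]+.5)/f-.5)
c1=o(135,205,5);c2=o(325,215,5);c3=o(270,130,6);c4=o(380,130,7);c5=o(210,215,7);c6=o(95,265,6)
def show(n,tp,sp):
    P=[]
    for a,b in zip(tp,sp):
        X,e=tri([(T,a),(S,b)]);P.append(X);print(n,X,e)
    P=np.array(P);print("  mean",P.mean(0)); return P
# order: scene left,top,right,bottom  -> top-view corresponding
# scene: right image ~ (+x .55,+y .84), down ~(+x,-y)
sq=show("square",[c1(p) for p in [(333,377),(25,352),(58,50),(365,75)]],[c4(p) for p in [(35,200),(402,40),(682,340),(293,528)]])
for i in range(4): print("edge",np.linalg.norm(sq[i]-sq[i-1]),np.degrees(np.arctan2(*(sq[i]-sq[i-1])[[1,0]])))
lg=show("long",[c1((627,558)),c1((569,212)),c1((776,176))],[c3(p) for p in [(243,183),(575,450),(370,620)]])
for i in (1,2): print("edge",np.linalg.norm(lg[i]-lg[i-1]),np.degrees(np.arctan2(*(lg[i]-lg[i-1])[[1,0]])))
print("long centre",(lg[0]+lg[2])/2)
show("tin",[c1((690,414))],[c3((274,262))])
ca=show("carton",[c2(p) for p in [(143,314),(248,243),(176,137),(70,212)]],[c5(p) for p in [(235,48),(140,213),(333,292),(432,122)]])
ca=show("carton'",[c2(p) for p in [(248,243),(176,137),(70,212),(143,314)]],[c5(p) for p in [(140,213),(333,292),(432,122),(235,48)]])
for i in range(4): print("edge",np.linalg.norm(ca[i]-ca[i-1]),np.degrees(np.arctan2(*(ca[i]-ca[i-1])[[1,0]])))
mt=show("mat",[c2(p) for p in [(508,363),(457,97),(720,50),(775,320)]],[c6(p) for p in [(390,43),(635,310),(285,588),(40,305)]])
for i in range(4): print("edge",np.linalg.norm(mt[i]-mt[i-1]),np.degrees(np.arctan2(*(mt[i]-mt[i-1])[[1,0]])))
print("round top z=.014",onz(T,c2((163.5,223)),.014))
E
python3 m1.py
```

```text
square [0.4749 0.2482 0.0139] [1.1, 1.1]
square [0.4835 0.381  0.0124] [0.0, 0.0]
square [0.6151 0.3715 0.0124] [0.2, 0.2]
square [0.6059 0.2378 0.0111] [0.1, 0.1]
  mean [0.5449 0.3096 0.0124]
edge 0.1315201788057946 175.43145866560917
edge 0.13306500535750176 86.28885987980006
edge 0.13197654030975833 -4.1158417738880555
edge 0.13409835416274146 -93.92317617362208
long [0.3987 0.1191 0.0153] [0.7, 0.7]
long [0.5474 0.1477 0.0122] [0.6, 0.6]
long [0.5642 0.0579 0.0096] [0.4, 0.4]
  mean [0.5034 0.1082 0.0124]
edge 0.1513914421729125 10.90458979417389
edge 0.0913989793044947 -79.37273498435714
long centre [0.4815 0.0885 0.0125]
tin [0.462  0.0891 0.0568] [0.7, 0.7]
  mean [0.462  0.0891 0.0568]
carton [ 0.4847 -0.0776  0.0566] [0.7, 0.7]
carton [ 0.5147 -0.121   0.0559] [0.7, 0.7]
carton [ 0.5584 -0.0916  0.0527] [0.1, 0.1]
carton [ 0.5271 -0.0466  0.0508] [1.3, 1.3]
  mean [ 0.5212 -0.0842  0.054 ]
carton' [ 0.5147 -0.121   0.0559] [0.7, 0.7]
carton' [ 0.5584 -0.0916  0.0527] [0.1, 0.1]
carton' [ 0.5271 -0.0466  0.0508] [1.3, 1.3]
carton' [ 0.4847 -0.0776  0.0566] [0.7, 0.7]
  mean [ 0.5212 -0.0842  0.054 ]
edge 0.052730416762059605 -55.36213182882577
edge 0.05278551449744219 33.942592466673275
edge 0.05484069492223682 124.79290228369423
edge 0.05286504204345568 -143.78878472480983
mat [ 0.4648 -0.2402  0.0048] [0.2, 0.2]
mat [ 0.5805 -0.2186  0.0036] [0.0, 0.0]
mat [ 0.6026 -0.3334  0.0039] [0.0, 0.0]
mat [ 0.4849 -0.3581 -0.0018] [0.1, 0.1]
  mean [ 0.5332 -0.2876  0.0026]
edge 0.11978853015089233 99.67616876432817
edge 0.1177514206442149 10.582671112402318
edge 0.11691522177557774 -79.13890538598409
edge 0.12036960464704527 -168.14203539329748
round top z=.014 [ 0.5234 -0.0896  0.014 ]
```

The triangulation is consistent, with edges close to 132 mm for the square tray, 151 x 91 mm for the long tray and 120 mm for the mat. The tin top sits at 57 mm and the carton top at 54 mm. I'll go over the lamp for a wrist view, then on to the tin.

Request:
{"op": "apply_moves", "data": {
  "deltas": [
    {"xyz": [0.024,-0.026,-0.008],"turn": 0},
    {"xyz": [0.024,-0.026,-0.008],"turn": 0},
    {"xyz": [0.024,-0.026,-0.008],"turn": 0},
    {"xyz": [0.024,-0.026,-0.008],"turn": 0},
    {"xyz": [0.024,-0.026,-0.008],"turn": 0},
    {"xyz": [0.024,-0.026,-0.008],"turn": 0},
    {"xyz": [0.024,-0.026,-0.008],"turn": 0},
    {"xyz": [0.024,-0.026,-0.008],"turn": 0},
    {"xyz": [0.024,-0.026,-0.008],"turn": 0},
    {"xyz": [0.024,-0.026,-0.008],"turn": 0},
    {"xyz": [0.024,-0.026,-0.008],"turn": 0},
    {"xyz": [0.024,-0.026,-0.008],"turn": 0}
  ],
  "claw": -1,
  "squeeze": 40
}}

```text
clock: 1.15
tcp_pos: [0.5497, 0.3091, 0.3082]
orientation: [-0.619, -3.08, 0.0]
contact_force: [0.1, 0.9, 0.4]
grip_width: 0.0855
```

Request:
{"op": "apply_moves", "data": {
  "deltas": [
    {"xyz": [0,0,0],"turn": 0},
    {"xyz": [0,0,0],"turn": 0}
  ]
}}

```text
clock: 1.32
tcp_pos: [0.5504, 0.3076, 0.3079]
orientation: [-0.628, -3.078, 0.003]
contact_force: [-0.9, 1.0, 0.1]
grip_width: 0.0855
```

```bash
cat > w.py <<'E'
import sys,pickle,cv2
from bench import readout, grab_frame, camera_model
n=sys.argv[1]; cam=sys.argv[2] if len(sys.argv)>2 else "wrist"
m=camera_model(cam); im=grab_frame(cam)
pickle.dump(m,open(f"pics/{n}.pkl","wb")); cv2.imwrite(f"pics/{n}.png",im[:,:,::-1])
o=readout.get_obs(); print(o["clock"],o["tcp_pos"],o["orientation"])
E
python3 w.py w1
```

```text
1.3667 [0.54913677 0.30989532 0.30823851] [-6.21967027e-01 -3.07859691e+00  8.83602921e-04]
```

View pics/w1.png

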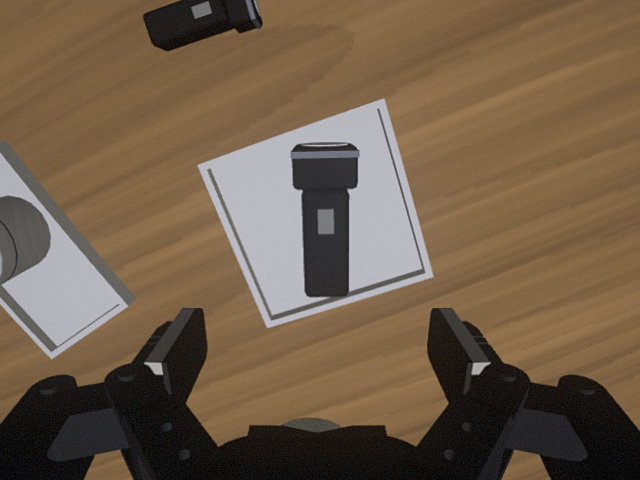

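The wrist view shows the lamp nearly parallel to the image's vertical. Its head is at the top around (325,150-190), its tail ends at y≈296, and the square tray corners are about (198,165), (385,99), (433,276) and (267,327). I'll enlarge it.

Run:
```python
import cv2; from h import *
s=cv2.imread("pics/w1.png")
cv2.imwrite("pics/w1c.png",np.hstack([crop(s,280,135,90,90,6)[:, :],]))
cv2.imwrite("pics/w1d.png",crop(s,280,215,90,90,6))
```

```text
(no output)
```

View pics/w1c.png

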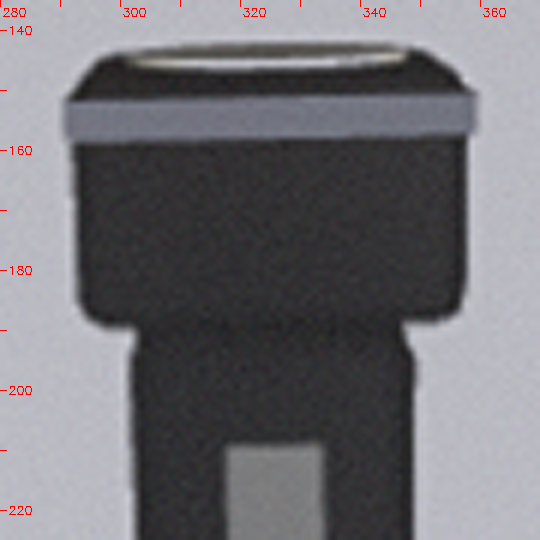

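View pics/w1d.png

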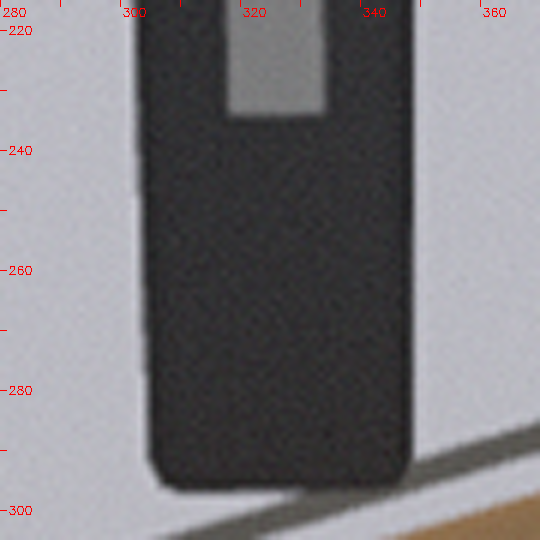

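Run:
```python
import pickle; from h import *
from bench import camera_model
np.set_printoptions(precision=4,suppress=True)
m=pickle.load(open("pics/w1.pkl","rb"))
T=camera_model("top"); S=camera_model("scene")
print("cam",-m["R"].T@m["t"])
a=lambda X,Y,y0:(280+(X+.5)/6-.5,y0+(Y+.5)/6-.5)
pts={"bodyL1":a(131,400,135),"bodyR1":a(414,400,135),"bodyL2":a(149,420,215),"bodyR2":a(411,420,215),
"tail":a(280,490,215),"bezL":a(64,100,135),"bezR":a(476,93,135),"pt":a(275,443,135),"pb":a(277,115,215)}
X={k:onz(m,v,.043) for k,v in pts.items()}
for k in X: print(k,X[k])
c1=(X["bodyL1"]+X["bodyR1"])/2;c2=(X["bodyL2"]+X["bodyR2"])/2;d=c1-c2
print("ang body",np.degrees(np.arctan2(d[1],d[0])), "ang patch",np.degrees(np.arctan2(*(X["pt"]-X["pb"])[[1,0]])), "width",np.linalg.norm((X["bodyL1"]-X["bodyR1"])),np.linalg.norm(X["bodyL2"]-X["bodyR2"]))
b=(X["bezL"]+X["bezR"])/2; print("bez",b,"tail->bez",np.linalg.norm(X["tail"]-b))
# patch height by tri with top & scene
pt_top=(135+(158+.5)/5-.5,205+(224+.5)/5-.5); ps=(380+(375+.5)/7-.5,130+(176+.5)/7-.5)
pw=((pts["pt"][0]+pts["pb"][0])/2,(pts["pt"][1]+pts["pb"][1])/2)
print(tri([(T,pt_top),(S,ps),(m,pw)]),tri([(T,pt_top),(S,ps)]))
# tray from wrist
sq=[onz(m,p,.014) for p in [(198,165),(385,99),(433,276),(267,327)]]
print(np.array(sq),np.mean(sq,0))
```

```text
cam [0.4795 0.3378 0.2776]
bodyL1 [0.5207 0.3095 0.043 ]
bodyR1 [0.5321 0.3363 0.043 ]
bodyL2 [0.5727 0.2888 0.043 ]
bodyR2 [0.584  0.3154 0.043 ]
tail [0.5862 0.2988 0.043 ]
bezL [0.4903 0.3156 0.043 ]
bezR [0.5056 0.3535 0.043 ]
pt [0.5307 0.3214 0.043 ]
pb [0.5459 0.3153 0.043 ]
ang body 158.16418511504105 ang patch 158.06279395718505 width 0.029122543111970833 0.02886416657242077
bez [0.498  0.3345 0.043 ] tail->bez 0.09522660524850447
(array([0.5383, 0.3173, 0.0411]), [1.0, 0.6, 1.0]) (array([0.5384, 0.316 , 0.0426]), [0.3, 0.3])
[[0.475  0.2513 0.014 ]
 [0.4849 0.3831 0.014 ]
 [0.6154 0.3732 0.014 ]
 [0.6058 0.2417 0.014 ]] [0.5453 0.3123 0.014 ]
```

The lamp patch triangulates to z≈0.042 and the lamp's +x axis is at 158.1°. The grip point is about (0.549, 0.313), almost under the tool, and the jaws are already within 1° of across it. So the lamp is the one to park on the mat. Descending now.

Request:
{"op": "apply_moves", "data": {
  "deltas": [
    {"xyz": [0,0.001,-0.014],"turn": 0.015},
    {"xyz": [0,0.001,-0.014],"turn": 0},
    {"xyz": [0,0,-0.014],"turn": 0},
    {"xyz": [0,0,-0.014],"turn": 0},
    {"xyz": [0,0,-0.014],"turn": 0},
    {"xyz": [0,0,-0.014],"turn": 0},
    {"xyz": [0,0,-0.014],"turn": 0},
    {"xyz": [0,0,-0.014],"turn": 0},
    {"xyz": [0,0,-0.005],"turn": 0},
    {"xyz": [0,0,-0.005],"turn": 0},
    {"xyz": [0,0,-0.005],"turn": 0},
    {"xyz": [0,0,0],"turn": 0}
  ]
}}

```text
clock: 2.37
tcp_pos: [0.5488, 0.3125, 0.181]
orientation: [-0.596, -3.084, 0.001]
contact_force: [-0.2, 0.6, -0.5]
grip_width: 0.0855
```

```bash
python3 w.py w2
```

```text
2.4167 [0.54891594 0.31255199 0.18158064] [-5.96276978e-01 -3.08434879e+00  1.33632447e-04]
```

View pics/w2.png

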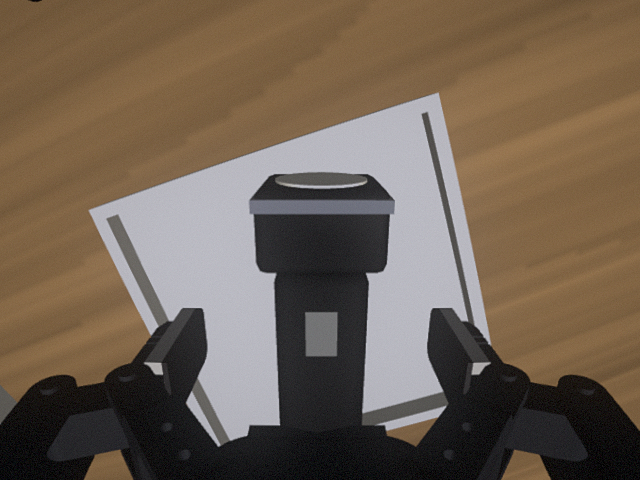

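The lamp is centred between the pads: the body spans x=277-366, the pads are at 206 and 430, and it stands clear of the rim. Closing.

Request:
{"op": "apply_moves", "data": {
  "deltas": [
    {"xyz": [0,0,0],"turn": 0},
    {"xyz": [0,0,0],"turn": 0},
    {"xyz": [0,0,0],"turn": 0},
    {"xyz": [0,0,0],"turn": 0},
    {"xyz": [0,0,0],"turn": 0},
    {"xyz": [0,0,0],"turn": 0},
    {"xyz": [0,0,0],"turn": 0},
    {"xyz": [0,0,0],"turn": 0}
  ],
  "claw": 1,
  "squeeze": 40
}}

```text
clock: 3.08
tcp_pos: [0.5491, 0.3127, 0.1822]
orientation: [0.596, 3.084, 0.001]
contact_force: [-0.4, 0.7, 6.0]
grip_width: 0.0295
```

Request:
{"op": "apply_moves", "data": {
  "deltas": [
    {"xyz": [0,0,0],"turn": 0},
    {"xyz": [0,0,0],"turn": 0}
  ]
}}

```text
clock: 3.25
tcp_pos: [0.5491, 0.3127, 0.1822]
orientation: [0.596, 3.084, 0.001]
contact_force: [-1.1, -0.0, 5.1]
grip_width: 0.0297
```

Request:
{"op": "apply_moves", "data": {
  "deltas": [
    {"xyz": [0,0,0.01],"turn": 0},
    {"xyz": [0,0,0.022],"turn": 0},
    {"xyz": [0,0,0.022],"turn": 0},
    {"xyz": [0,0,0.022],"turn": 0},
    {"xyz": [0,0,0.022],"turn": 0},
    {"xyz": [0,0,0.022],"turn": 0},
    {"xyz": [0,-0.01,0],"turn": 0.01},
    {"xyz": [0,-0.02,0],"turn": 0.02},
    {"xyz": [0,-0.03,0],"turn": 0.03},
    {"xyz": [0,-0.03,0],"turn": 0.03},
    {"xyz": [0,-0.03,0],"turn": 0.03},
    {"xyz": [0,-0.03,0],"turn": 0.03}
  ]
}}

```text
clock: 4.25
tcp_pos: [0.548, 0.1604, 0.3007]
orientation: [-0.36, -3.119, 0.002]
contact_force: [0.8, 0.7, -1.8]
grip_width: 0.0295
```

Request:
{"op": "apply_moves", "data": {
  "deltas": [
    {"xyz": [0,-0.03,0],"turn": 0.03},
    {"xyz": [0,-0.03,0],"turn": 0.03},
    {"xyz": [0,-0.03,0],"turn": 0.03},
    {"xyz": [0,-0.03,0],"turn": 0.03},
    {"xyz": [-0.006,-0.03,0],"turn": 0.03},
    {"xyz": [0,-0.03,0],"turn": 0.03},
    {"xyz": [0,-0.03,0],"turn": 0.03},
    {"xyz": [0,-0.03,0],"turn": 0.03},
    {"xyz": [0,-0.03,0],"turn": 0.03},
    {"xyz": [0,-0.03,0],"turn": 0.03},
    {"xyz": [0,-0.03,0],"turn": 0.03},
    {"xyz": [0,-0.03,0],"turn": 0.03}
  ]
}}

```text
clock: 5.25
tcp_pos: [0.5416, -0.1992, 0.3008]
orientation: [0.203, -3.133, -0.001]
contact_force: [-0.3, 0.5, -1.1]
grip_width: 0.0296
```

Request:
{"op": "apply_moves", "data": {
  "deltas": [
    {"xyz": [0,-0.03,0],"turn": 0.03},
    {"xyz": [0,-0.03,0],"turn": 0.02},
    {"xyz": [0,-0.02,0],"turn": 0.004},
    {"xyz": [0,-0.008,0],"turn": 0},
    {"xyz": [0,0,0],"turn": 0},
    {"xyz": [0,0,0],"turn": 0}
  ]
}}

```text
clock: 5.75
tcp_pos: [0.5425, -0.2846, 0.3009]
orientation: [0.286, -3.127, -0.002]
contact_force: [0.4, 0.9, -1.6]
grip_width: 0.0301
```

```bash
python3 w.py w3; python3 w.py t3 top
```

```text
5.8 [ 0.54287917 -0.28363117  0.30110385] [ 2.88260521e-01 -3.12747130e+00 -2.85365907e-03]
5.85 [ 0.54312025 -0.28326956  0.30127816] [ 2.89701130e-01 -3.12763466e+00 -2.61909939e-03]
```

View pics/w3.png

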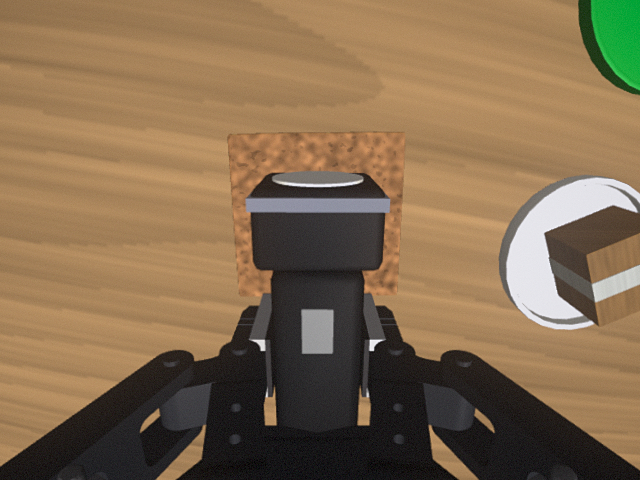

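View pics/t3.png

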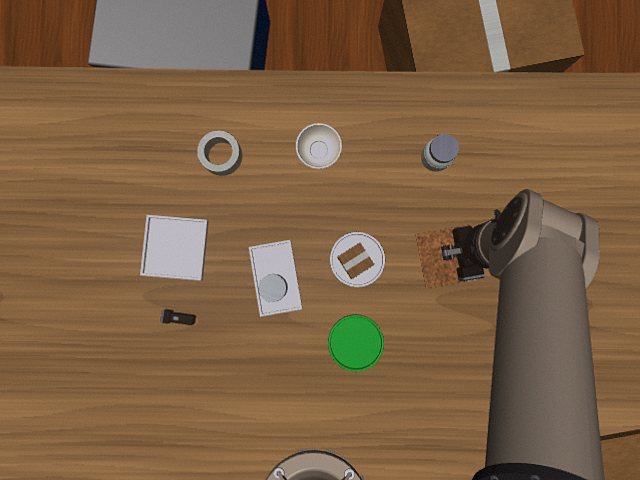

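The lamp hangs straight in the grip and lines up with the mat (mat corners ~228,133 and 404,131). It stood on a 5 mm floor before and the mat is also 5 mm, so I lower to the same height.

Request:
{"op": "apply_moves", "data": {
  "deltas": [
    {"xyz": [0,0,-0.016],"turn": 0},
    {"xyz": [0,0,-0.018],"turn": 0},
    {"xyz": [0,0,-0.018],"turn": 0},
    {"xyz": [0,0,-0.018],"turn": 0},
    {"xyz": [0,0,-0.018],"turn": 0},
    {"xyz": [0,0,-0.014],"turn": 0},
    {"xyz": [0,0,-0.008],"turn": 0},
    {"xyz": [0,0,-0.004],"turn": 0},
    {"xyz": [0,0,-0.003],"turn": 0},
    {"xyz": [0,0,0],"turn": 0},
    {"xyz": [0,0,0],"turn": 0}
  ]
}}

```text
clock: 6.77
tcp_pos: [0.5433, -0.2853, 0.1854]
orientation: [-0.286, 3.127, -0.001]
contact_force: [0.6, 0.4, -2.0]
grip_width: 0.0291
```

Request:
{"op": "apply_moves", "data": {
  "deltas": [
    {"xyz": [0,0,-0.002],"turn": 0},
    {"xyz": [0,0,0],"turn": 0},
    {"xyz": [0,0,0],"turn": 0}
  ]
}}

```text
clock: 7.02
tcp_pos: [0.5429, -0.2855, 0.1831]
orientation: [-0.286, 3.128, -0.0]
contact_force: [-0.4, -1.2, -1.4]
grip_width: 0.0299
```

Request:
{"op": "apply_moves", "data": {
  "deltas": [
    {"xyz": [0,0,-0.001],"turn": 0},
    {"xyz": [0,0,0],"turn": 0},
    {"xyz": [0,0,0],"turn": 0}
  ]
}}

```text
clock: 7.27
tcp_pos: [0.543, -0.2856, 0.1822]
orientation: [-0.286, 3.128, -0.0]
contact_force: [-0.5, 0.3, 3.3]
grip_width: 0.0292
```

Request:
{"op": "apply_moves", "data": {
  "deltas": [
    {"xyz": [0,0,0],"turn": 0},
    {"xyz": [0,0,0],"turn": 0},
    {"xyz": [0,0,0],"turn": 0},
    {"xyz": [0,0,0],"turn": 0},
    {"xyz": [0,0,0],"turn": 0},
    {"xyz": [0,0,0],"turn": 0},
    {"xyz": [0,0,0.015],"turn": 0},
    {"xyz": [0,0,0.025],"turn": 0},
    {"xyz": [0,0,0.03],"turn": 0},
    {"xyz": [0,0,0.03],"turn": 0},
    {"xyz": [0,0,0.02],"turn": 0}
  ],
  "claw": -1
}}

```text
clock: 8.18
tcp_pos: [0.5433, -0.2858, 0.3045]
orientation: [-0.285, 3.126, -0.002]
contact_force: [1.1, -0.2, 0.3]
grip_width: 0.0855
```

```bash
python3 w.py w4
```

```text
8.2333 [ 0.54433229 -0.28638515  0.30798944] [-0.28439248  3.12138621 -0.00591777]
```

View pics/w4.png

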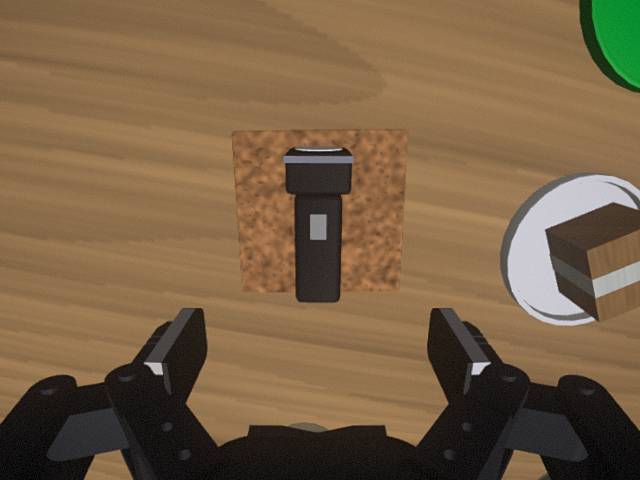

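The lamp lies flat and square on the mat. Now to the carton: I'll move over it with the jaws turned to 124.6°, square to its sides.

Request:
{"op": "apply_moves", "data": {
  "deltas": [
    {"xyz": [0,0.01,0.005],"turn": 0.02},
    {"xyz": [-0.003,0.025,0.005],"turn": 0.05},
    {"xyz": [-0.003,0.03,0],"turn": 0.06},
    {"xyz": [-0.004,0.03,0],"turn": 0.06},
    {"xyz": [-0.004,0.03,0],"turn": 0.06},
    {"xyz": [-0.004,0.03,0],"turn": 0.06},
    {"xyz": [-0.004,0.026,0],"turn": 0.06},
    {"xyz": [0,0.02,0],"turn": 0.052},
    {"xyz": [0,0,0],"turn": 0},
    {"xyz": [0,0,0],"turn": 0},
    {"xyz": [0,0,0],"turn": 0}
  ]
}}

```text
clock: 9.15
tcp_pos: [0.5209, -0.0851, 0.3114]
orientation: [0.933, -2.999, 0.001]
contact_force: [0.6, -0.4, 0.8]
grip_width: 0.0856
```

```bash
python3 w.py w5
python3 - <<'E'
import cv2; from h import *
s=cv2.imread("pics/w5.png")
cv2.imwrite("pics/w5c.png",crop(s,210,80,200,200,4)[:600] if 0 else crop(s,230,90,190,145,4))
E
```

```text
9.2 [ 0.52086831 -0.0856255   0.31142529] [ 9.31397851e-01 -2.99965425e+00  7.53278476e-04]
```

View pics/w5.png

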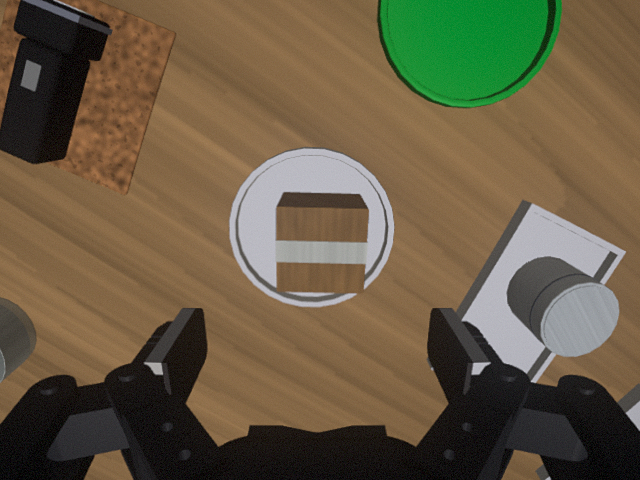

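The carton's top corners are about (277,205), (368,209), (364,293) and (276,291), and it sits nearly square to the image. The round tray spans x=230-394 and y=148-307. Checking it numerically.

Run:
```python
import pickle; from h import *
np.set_printoptions(precision=4,suppress=True)
m=pickle.load(open("pics/w5.pkl","rb"))
C=np.array([onz(m,p,.055) for p in [(277,205),(368,209),(364,293),(276,291)]])
print(C,C.mean(0))
for i in range(4):
    d=C[i]-C[i-1]; print(np.linalg.norm(d),np.degrees(np.arctan2(d[1],d[0])))
# round tray rim: fit circle of outer edge points
R=np.array([onz(m,p,.014) for p in [(230,226),(394,229),(313,148),(314,307)]]); print(R)
f=lambda q:np.hypot(R[:,0]-q[0],R[:,1]-q[1])-.06
print(least_squares(f,[.52,-.09]).x, f([.5234,-.0896]))
# tin top approx, lamp
print("tin",onz(m,(579,315),.057))
m4=pickle.load(open("pics/w4.pkl","rb"))
print("lamp tail",onz(m4,(318,301),.043),"bez",onz(m4,(318.5,156),.043),"mat",np.array([onz(m4,p,.005) for p in [(233,131),(406,130),(400,291),(243,292)]]).mean(0))
```

```text
[[ 0.5114 -0.1197  0.055 ]
 [ 0.4826 -0.0735  0.055 ]
 [ 0.5282 -0.0424  0.055 ]
 [ 0.5591 -0.0898  0.055 ]] [ 0.5203 -0.0814  0.055 ]
0.05625888806504534 -147.87563611630347
0.05451233018045382 121.99438550606267
0.055201739399431037 34.19394741949234
0.05651401734923636 -56.892684286964936
[[ 0.5534 -0.1377  0.014 ]
 [ 0.4883 -0.0392  0.014 ]
 [ 0.4743 -0.1195  0.014 ]
 [ 0.5723 -0.0515  0.014 ]]
[ 0.524  -0.0864] [-0.0033  0.0014 -0.0025  0.002 ]
tin [0.4586 0.0887 0.057 ]
lamp tail [ 0.5815 -0.2778  0.043 ] bez [ 0.4888 -0.2946  0.043 ] mat [ 0.5336 -0.2847  0.005 ]
```

Carton centre is (0.5205, -0.082). The wrist camera reads y about 2.5-3 mm higher than the fixed cameras at all three places. The lamp grasp agreed with the wrist, so I shift the fixed-camera tray centres by that amount. Descending on the carton with the tips kept above the rim.

Request:
{"op": "apply_moves", "data": {
  "deltas": [
    {"xyz": [-0.0005,0.002,-0.014],"turn": -0.012},
    {"xyz": [0,0,-0.014],"turn": 0},
    {"xyz": [0,0,-0.014],"turn": 0},
    {"xyz": [0,0,-0.014],"turn": 0},
    {"xyz": [0,0,-0.014],"turn": 0},
    {"xyz": [0,0,-0.014],"turn": 0},
    {"xyz": [0,0,-0.014],"turn": 0},
    {"xyz": [0,0,-0.014],"turn": 0},
    {"xyz": [0,0,-0.007],"turn": 0},
    {"xyz": [0,0,-0.006],"turn": 0},
    {"xyz": [0,0,-0.004],"turn": 0},
    {"xyz": [0,0,0],"turn": 0}
  ]
}}

```text
clock: 10.2
tcp_pos: [0.5203, -0.0829, 0.1823]
orientation: [0.915, -3.005, -0.0]
contact_force: [-0.1, 0.4, 0.1]
grip_width: 0.0854
```

```bash
python3 w.py w6
```

```text
10.25 [ 0.52046153 -0.08272684  0.18273339] [ 9.15805537e-01 -3.00501904e+00  1.62377200e-04]
```

View pics/w6.png

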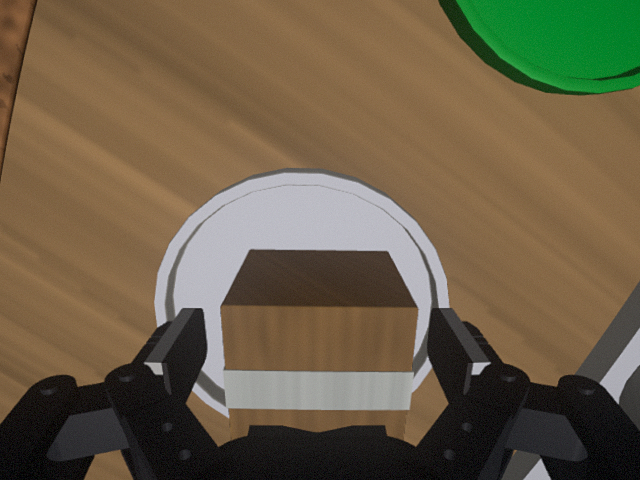

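The carton (x=222-417) is centred between the pads (206, 430). Closing.

Request:
{"op": "apply_moves", "data": {
  "deltas": [
    {"xyz": [0,0,0],"turn": 0},
    {"xyz": [0,0,0],"turn": 0},
    {"xyz": [0,0,0],"turn": 0},
    {"xyz": [0,0,0],"turn": 0},
    {"xyz": [0,0,0],"turn": 0},
    {"xyz": [0,0,0],"turn": 0},
    {"xyz": [0,0,0],"turn": 0}
  ],
  "claw": 1,
  "squeeze": 35
}}

```text
clock: 10.83
tcp_pos: [0.5207, -0.0825, 0.1834]
orientation: [-0.916, 3.004, -0.001]
contact_force: [-1.1, -0.2, 6.3]
grip_width: 0.0553
```

Request:
{"op": "apply_moves", "data": {
  "deltas": [
    {"xyz": [0,0,0.01],"turn": 0},
    {"xyz": [0,0,0.022],"turn": 0},
    {"xyz": [0,0,0.022],"turn": 0},
    {"xyz": [0,0,0.022],"turn": 0},
    {"xyz": [0,0,0.022],"turn": 0},
    {"xyz": [0,0,0.022],"turn": 0},
    {"xyz": [0,0.014,0],"turn": -0.023},
    {"xyz": [0.002,0.028,0],"turn": -0.047},
    {"xyz": [0.002,0.028,0],"turn": -0.047},
    {"xyz": [0.002,0.028,0],"turn": -0.047},
    {"xyz": [0.002,0.028,0],"turn": -0.047},
    {"xyz": [0.002,0.028,0],"turn": -0.047}
  ]
}}

```text
clock: 11.83
tcp_pos: [0.5299, 0.0728, 0.3032]
orientation: [0.519, -3.098, -0.0]
contact_force: [-0.1, -0.1, -1.6]
grip_width: 0.0559
```

Request:
{"op": "apply_moves", "data": {
  "deltas": [
    {"xyz": [0.002,0.028,0],"turn": -0.047},
    {"xyz": [0.002,0.028,0],"turn": -0.047},
    {"xyz": [0.002,0.028,0],"turn": -0.047},
    {"xyz": [0.002,0.028,0],"turn": -0.047},
    {"xyz": [0.002,0.028,0],"turn": -0.047},
    {"xyz": [0.002,0.028,0],"turn": -0.047},
    {"xyz": [0.002,0.028,0],"turn": -0.047},
    {"xyz": [0.0005,0.028,0],"turn": -0.047},
    {"xyz": [0,0.016,0],"turn": -0.029},
    {"xyz": [0,0,0],"turn": 0},
    {"xyz": [0,0,0],"turn": 0}
  ]
}}

```text
clock: 12.75
tcp_pos: [0.5441, 0.3126, 0.3027]
orientation: [-0.107, -3.139, 0.0]
contact_force: [0.0, -0.3, -1.5]
grip_width: 0.056
```

```bash
python3 w.py w7
```

```text
12.8 [0.54459591 0.3110282  0.30267144] [-1.10030418e-01 -3.13909907e+00  1.68833973e-03]
```

View pics/w7.png

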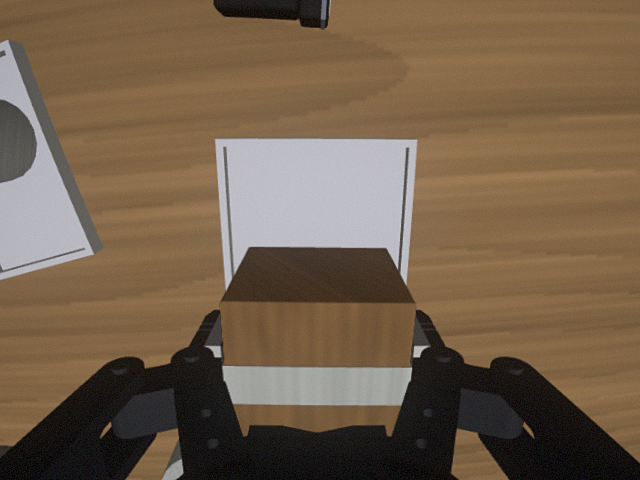

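The tray edges (215-417) are centred under the carton and square to it. Lowering.

Request:
{"op": "apply_moves", "data": {
  "deltas": [
    {"xyz": [0,0,-0.016],"turn": 0},
    {"xyz": [0,0,-0.018],"turn": 0},
    {"xyz": [0,0,-0.018],"turn": 0},
    {"xyz": [0,0,-0.018],"turn": 0},
    {"xyz": [0,0,-0.018],"turn": 0},
    {"xyz": [0,0,-0.014],"turn": 0},
    {"xyz": [0,0,-0.008],"turn": 0},
    {"xyz": [0,0,-0.005],"turn": 0},
    {"xyz": [0,0,-0.003],"turn": 0},
    {"xyz": [0,0,0],"turn": 0},
    {"xyz": [0,0,-0.001],"turn": 0},
    {"xyz": [0,0,0],"turn": 0}
  ]
}}

```text
clock: 13.8
tcp_pos: [0.5452, 0.3118, 0.1844]
orientation: [0.111, 3.139, 0.001]
contact_force: [-0.1, 0.2, -1.8]
grip_width: 0.0556
```

Request:
{"op": "apply_moves", "data": {
  "deltas": [
    {"xyz": [0,0,-0.001],"turn": 0},
    {"xyz": [0,0,0],"turn": 0},
    {"xyz": [0,0,0],"turn": 0}
  ]
}}

```text
clock: 14.05
tcp_pos: [0.5452, 0.3118, 0.1835]
orientation: [0.111, 3.138, 0.001]
contact_force: [-1.2, 0.4, 3.5]
grip_width: 0.056
```

Request:
{"op": "apply_moves", "data": {
  "deltas": [
    {"xyz": [0,0,0],"turn": 0},
    {"xyz": [0,0,0],"turn": 0},
    {"xyz": [0,0,0],"turn": 0},
    {"xyz": [0,0,0],"turn": 0},
    {"xyz": [0,0,0],"turn": 0},
    {"xyz": [0,0,0.015],"turn": 0},
    {"xyz": [0,0,0.025],"turn": 0},
    {"xyz": [0,0,0.03],"turn": 0},
    {"xyz": [0,0,0.03],"turn": 0},
    {"xyz": [0,0,0.028],"turn": 0},
    {"xyz": [0,0,0],"turn": 0},
    {"xyz": [0,0,0],"turn": 0}
  ],
  "claw": -1
}}

```text
clock: 15.05
tcp_pos: [0.5454, 0.3118, 0.3127]
orientation: [0.111, 3.136, 0.004]
contact_force: [-0.7, 0.2, -1.4]
grip_width: 0.0856
```

```bash
python3 w.py w8
```

```text
15.1 [0.54478737 0.31148705 0.31091582] [1.11219435e-01 3.13911971e+00 6.64240858e-04]
```

View pics/w8.png

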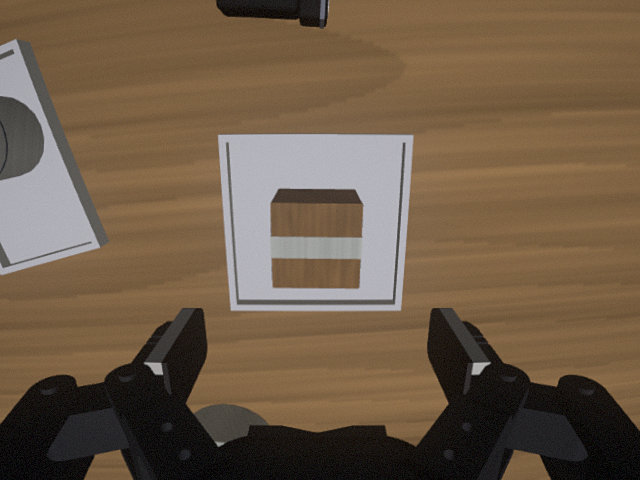

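Run:
```python
import pickle; from h import *
np.set_printoptions(precision=4,suppress=True)
m=pickle.load(open("pics/w8.pkl","rb"))
A=np.array([onz(m,p,.055) for p in [(271,203),(363,204),(360,288),(272,287)]]);B=np.array([onz(m,p,.014) for p in [(219,135),(413,134),(402,310),(232,310)]])
print(A.mean(0),B.mean(0))
```

```text
[0.5456 0.3127 0.055 ] [0.5452 0.3129 0.014 ]
```

The carton sits within 0.5 mm of the square tray's centre. Now the tin.

Request:
{"op": "apply_moves", "data": {
  "deltas": [
    {"xyz": [-0.004,-0.011,0],"turn": 0.01},
    {"xyz": [-0.01,-0.026,0],"turn": 0.03},
    {"xyz": [-0.01,-0.028,0],"turn": 0.03},
    {"xyz": [-0.01,-0.028,0],"turn": 0.03},
    {"xyz": [-0.01,-0.028,0],"turn": 0.03},
    {"xyz": [-0.01,-0.028,0],"turn": 0.03},
    {"xyz": [-0.01,-0.028,0],"turn": 0.03},
    {"xyz": [-0.01,-0.028,0],"turn": 0.03},
    {"xyz": [-0.009,-0.016,0],"turn": 0.03},
    {"xyz": [0,0,0],"turn": 0},
    {"xyz": [0,0,0],"turn": 0}
  ]
}}

```text
clock: 16.02
tcp_pos: [0.4607, 0.0889, 0.3096]
orientation: [0.277, -3.127, 0.001]
contact_force: [0.2, -0.1, -0.2]
grip_width: 0.0857
```

```bash
python3 w.py w9
```

```text
16.0667 [0.46137151 0.09019513 0.30994969] [ 2.79524599e-01 -3.12767816e+00  2.31886853e-04]
```

View pics/w9.png

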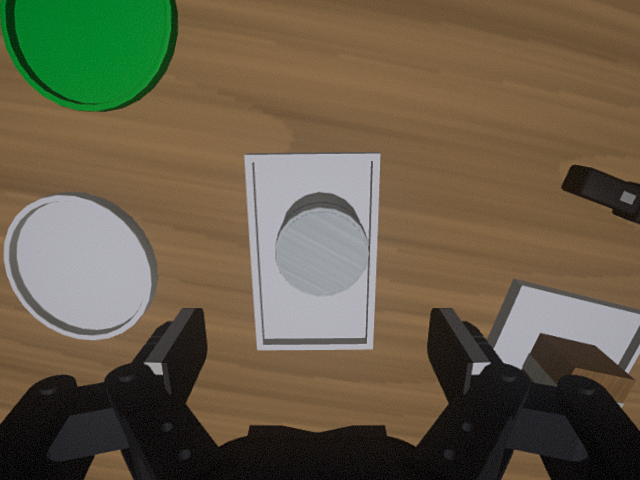

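The tin lid spans x=275-369 and y=206-296, and the long tray corners are (245,154), (380,153), (373,349) and (258,350).

Run:
```python
import pickle; from h import *
np.set_printoptions(precision=4,suppress=True)
m=pickle.load(open("pics/w9.pkl","rb"))
print("tin",onz(m,(322,251),.057), np.linalg.norm(onz(m,(275,251),.057)-onz(m,(369,251),.057)))
B=np.array([onz(m,p,.014) for p in [(245,154),(380,153),(373,349),(258,350)]]);print(B.mean(0))
for a,b in ((0,3),(1,2)): print(np.degrees(np.arctan2(*(B[b]-B[a])[[1,0]])))
c=np.array([onz(m,p,.014) for p in [(5,262),(157,262)]]); print(c.mean(0))
```

```text
tin [0.4598 0.0924 0.057 ] 0.05727761419927375
[0.4818 0.0911 0.014 ]
10.791825827867687
10.86803157399414
[ 0.5157 -0.0844  0.014 ]
```

Long tray centre is (0.4818, 0.0911) with its axis at 10.85°, matching the shifted estimate. Tin at (0.461, 0.092). Descending.

Request:
{"op": "apply_moves", "data": {
  "deltas": [
    {"xyz": [-0.001,0.001,-0.014],"turn": 0},
    {"xyz": [0,0,-0.014],"turn": 0},
    {"xyz": [0,0,-0.014],"turn": 0},
    {"xyz": [0,0,-0.014],"turn": 0},
    {"xyz": [0,0,-0.014],"turn": 0},
    {"xyz": [0,0,-0.014],"turn": 0},
    {"xyz": [0,0,-0.014],"turn": 0},
    {"xyz": [0,0,-0.012],"turn": 0},
    {"xyz": [0,0,-0.006],"turn": 0},
    {"xyz": [0,0,-0.005],"turn": 0},
    {"xyz": [0,0,-0.004],"turn": 0},
    {"xyz": [0,0,0],"turn": 0}
  ]
}}

```text
clock: 17.07
tcp_pos: [0.4608, 0.0919, 0.1852]
orientation: [0.282, -3.128, -0.0]
contact_force: [-0.3, -0.1, 0.3]
grip_width: 0.0852
```

```bash
python3 w.py w10
```

```text
17.1167 [0.46094464 0.09180306 0.18565487] [ 2.81528770e-01 -3.12882193e+00 -9.25527195e-05]
```

View pics/w10.png

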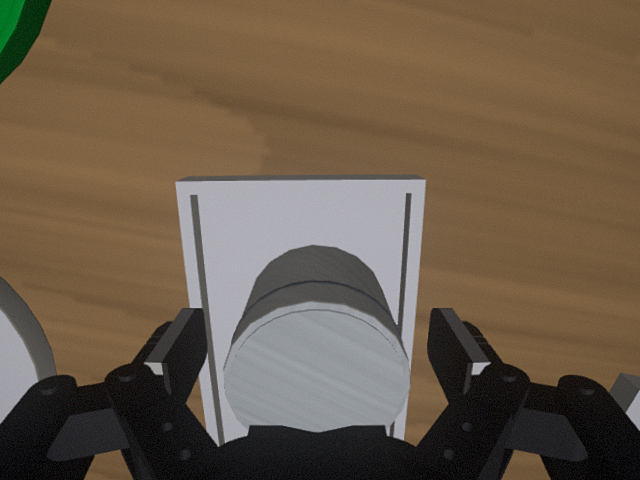

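The tin (x=223-410) is centred between the pads, and the tips are clear above the rim. Closing.

Request:
{"op": "apply_moves", "data": {
  "deltas": [
    {"xyz": [0,0,0],"turn": 0},
    {"xyz": [0,0,0],"turn": 0},
    {"xyz": [0,0,0],"turn": 0},
    {"xyz": [0,0,0],"turn": 0},
    {"xyz": [0,0,0],"turn": 0},
    {"xyz": [0,0,0],"turn": 0},
    {"xyz": [0,0,0],"turn": 0}
  ],
  "claw": 1,
  "squeeze": 45
}}

```text
clock: 17.7
tcp_pos: [0.4611, 0.0916, 0.1864]
orientation: [-0.281, 3.128, 0.0]
contact_force: [-0.8, -0.3, 6.8]
grip_width: 0.057
```

Request:
{"op": "apply_moves", "data": {
  "deltas": [
    {"xyz": [0,0,0.01],"turn": 0},
    {"xyz": [0,0,0.022],"turn": 0},
    {"xyz": [0,0,0.022],"turn": 0},
    {"xyz": [0,0,0.022],"turn": 0},
    {"xyz": [0,0,0.022],"turn": 0},
    {"xyz": [0,0,0.022],"turn": 0},
    {"xyz": [0.005,-0.014,0],"turn": 0},
    {"xyz": [0.01,-0.03,0],"turn": 0},
    {"xyz": [0.01,-0.03,0],"turn": 0},
    {"xyz": [0.01,-0.03,0],"turn": 0},
    {"xyz": [0.01,-0.03,0],"turn": 0},
    {"xyz": [0.01,-0.03,0],"turn": 0}
  ]
}}

```text
clock: 18.7
tcp_pos: [0.5157, -0.074, 0.3064]
orientation: [-0.281, 3.129, 0.0]
contact_force: [-0.1, 0.8, -2.2]
grip_width: 0.0569
```

Request:
{"op": "apply_moves", "data": {
  "deltas": [
    {"xyz": [0.0075,-0.015,0],"turn": 0},
    {"xyz": [0,0,0],"turn": 0},
    {"xyz": [0,0,0],"turn": 0},
    {"xyz": [0,0,0],"turn": 0}
  ]
}}

```text
clock: 19.03
tcp_pos: [0.5229, -0.0866, 0.3058]
orientation: [0.282, -3.128, -0.001]
contact_force: [-0.5, -0.8, -1.9]
grip_width: 0.0573
```

```bash
python3 w.py w11
```

```text
19.0833 [ 0.52288414 -0.08618349  0.30576174] [ 2.83616870e-01 -3.12813393e+00 -1.30948190e-03]
```

View pics/w11.png

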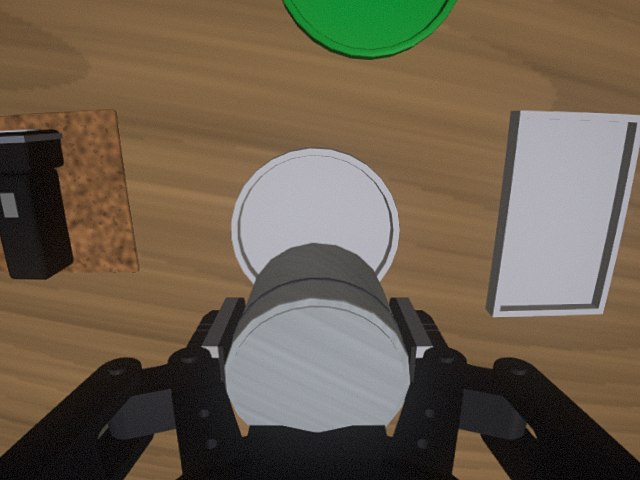

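The round tray (x=232-399) is centred under the tin. Lowering.

Request:
{"op": "apply_moves", "data": {
  "deltas": [
    {"xyz": [0,0,-0.016],"turn": 0},
    {"xyz": [0,0,-0.018],"turn": 0},
    {"xyz": [0,0,-0.018],"turn": 0},
    {"xyz": [0,0,-0.018],"turn": 0},
    {"xyz": [0,0,-0.018],"turn": 0},
    {"xyz": [0,0,-0.014],"turn": 0},
    {"xyz": [0,0,-0.008],"turn": 0},
    {"xyz": [0,0,-0.005],"turn": 0},
    {"xyz": [0,0,-0.003],"turn": 0},
    {"xyz": [0,0,0],"turn": 0},
    {"xyz": [0,0,-0.001],"turn": 0},
    {"xyz": [0,0,0],"turn": 0}
  ]
}}

```text
clock: 20.08
tcp_pos: [0.5237, -0.0874, 0.1873]
orientation: [-0.281, 3.128, -0.0]
contact_force: [-0.3, 0.7, -1.2]
grip_width: 0.0571
```

Request:
{"op": "apply_moves", "data": {
  "deltas": [
    {"xyz": [0,0,-0.001],"turn": 0},
    {"xyz": [0,0,0],"turn": 0},
    {"xyz": [0,0,0],"turn": 0}
  ]
}}

```text
clock: 20.33
tcp_pos: [0.5237, -0.0875, 0.1865]
orientation: [-0.281, 3.128, -0.0]
contact_force: [-0.8, 0.5, 5.6]
grip_width: 0.057
```

Request:
{"op": "apply_moves", "data": {
  "deltas": [
    {"xyz": [0,0,0],"turn": 0},
    {"xyz": [0,0,0],"turn": 0},
    {"xyz": [0,0,0],"turn": 0},
    {"xyz": [0,0,0],"turn": 0},
    {"xyz": [0,0,0],"turn": 0},
    {"xyz": [0,0,0.01],"turn": 0},
    {"xyz": [0,0,0.025],"turn": 0},
    {"xyz": [0,0,0.03],"turn": 0},
    {"xyz": [0,0,0.03],"turn": 0},
    {"xyz": [0,0,0.025],"turn": 0},
    {"xyz": [0,0,0],"turn": 0},
    {"xyz": [0,0,0],"turn": 0}
  ],
  "claw": -0.75
}}

```text
clock: 21.33
tcp_pos: [0.5238, -0.0875, 0.3078]
orientation: [-0.281, 3.125, -0.001]
contact_force: [0.3, -0.1, -0.1]
grip_width: 0.0747
```

```bash
python3 w.py w12
```

```text
21.3833 [ 0.52318995 -0.0874136   0.30631998] [-2.80946760e-01  3.12796540e+00 -7.31862143e-05]
```

View pics/w12.png

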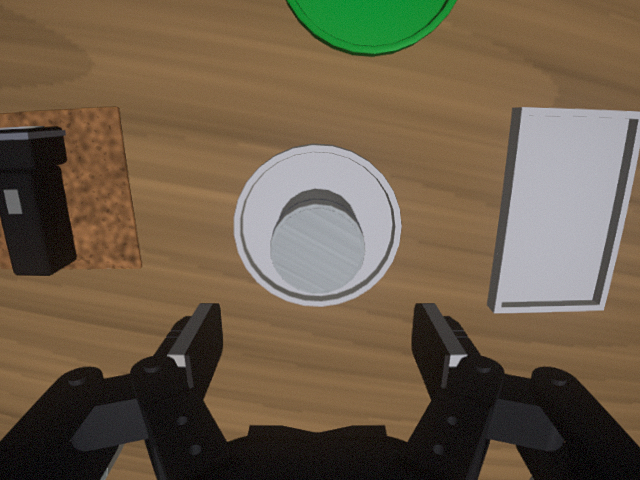

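Run:
```python
import pickle; from h import *
np.set_printoptions(precision=4,suppress=True)
m=pickle.load(open("pics/w12.pkl","rb"))
print("tin",onz(m,(318,249),.057))
R=np.array([onz(m,p,.014) for p in [(234,224),(401,224),(317,145),(318,306)]])
f=lambda q:np.hypot(R[:,0]-q[0],R[:,1]-q[1])-.06
print(least_squares(f,[.52,-.09]).x,R)
m=pickle.load(open("pics/w4.pkl","rb"))
for z in (.043,):
    a,b=onz(m,(318,301),z),onz(m,(318.5,156),z); print(np.degrees(np.arctan2(*(b-a)[[1,0]])))
```

```text
tin [ 0.523  -0.0866  0.057 ]
[ 0.5242 -0.0866] [[ 0.5299 -0.1457  0.014 ]
 [ 0.5088 -0.0293  0.014 ]
 [ 0.4657 -0.0976  0.014 ]
 [ 0.5826 -0.0756  0.014 ]]
-169.6983556375316
```

The tin is within about 1 mm of the round tray's centre. Back to the lamp, same grip pose as when I released it.

Request:
{"op": "apply_moves", "data": {
  "deltas": [
    {"xyz": [0.0015,-0.012,0],"turn": 0},
    {"xyz": [0.003,-0.03,0],"turn": 0},
    {"xyz": [0.003,-0.03,0],"turn": 0},
    {"xyz": [0.003,-0.03,0],"turn": 0},
    {"xyz": [0.003,-0.03,0],"turn": 0},
    {"xyz": [0.003,-0.03,0],"turn": 0},
    {"xyz": [0.003,-0.026,0],"turn": 0},
    {"xyz": [0,-0.01,0],"turn": 0},
    {"xyz": [0,0,0],"turn": 0},
    {"xyz": [0,0,-0.012],"turn": 0},
    {"xyz": [0,0,-0.016],"turn": 0},
    {"xyz": [0,0,-0.016],"turn": 0}
  ],
  "claw": -1
}}

```text
clock: 22.38
tcp_pos: [0.543, -0.283, 0.2602]
orientation: [0.286, -3.128, -0.003]
contact_force: [0.4, 0.4, -0.0]
grip_width: 0.0849
```

Request:
{"op": "apply_moves", "data": {
  "deltas": [
    {"xyz": [0,0,-0.016],"turn": 0},
    {"xyz": [0,0,-0.016],"turn": 0},
    {"xyz": [0,0,-0.016],"turn": 0},
    {"xyz": [0,0,-0.014],"turn": 0},
    {"xyz": [0,0,-0.008],"turn": 0},
    {"xyz": [0,0,-0.006],"turn": 0},
    {"xyz": [0,0,-0.004],"turn": 0},
    {"xyz": [0,0,0],"turn": 0},
    {"xyz": [0,0,0],"turn": 0}
  ]
}}

```text
clock: 23.13
tcp_pos: [0.543, -0.2852, 0.182]
orientation: [-0.281, 3.129, -0.0]
contact_force: [-0.1, 0.6, 0.2]
grip_width: 0.085
```

```bash
python3 w.py w13
```

```text
23.1833 [ 0.54316925 -0.28542015  0.18230714] [-2.81174592e-01  3.12804211e+00 -6.53038622e-04]
```

View pics/w13.png

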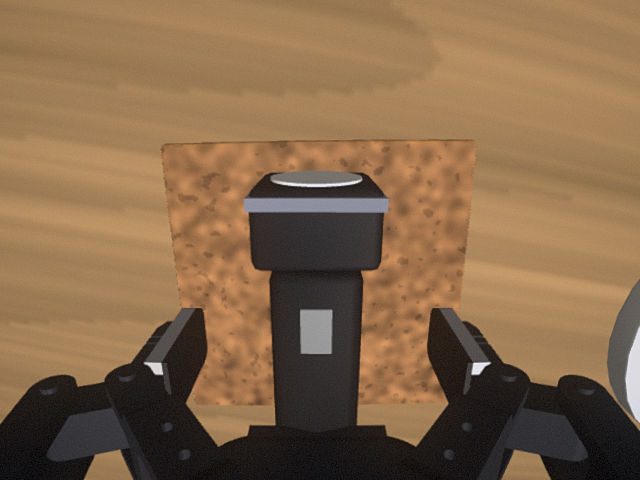

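Still centred and aligned. Closing, lifting and carrying it to the long tray.

Request:
{"op": "apply_moves", "data": {
  "deltas": [
    {"xyz": [0,0,0],"turn": 0},
    {"xyz": [0,0,0],"turn": 0},
    {"xyz": [0,0,0],"turn": 0},
    {"xyz": [0,0,0],"turn": 0},
    {"xyz": [0,0,0],"turn": 0},
    {"xyz": [0,0,0],"turn": 0},
    {"xyz": [0,0,0],"turn": 0},
    {"xyz": [0,0,0],"turn": 0},
    {"xyz": [0,0,0],"turn": 0},
    {"xyz": [0,0,0],"turn": 0}
  ],
  "claw": 1,
  "squeeze": 40
}}

```text
clock: 24.02
tcp_pos: [0.543, -0.2856, 0.182]
orientation: [-0.281, 3.129, -0.0]
contact_force: [-1.0, -0.2, 5.3]
grip_width: 0.0293
```

Request:
{"op": "apply_moves", "data": {
  "deltas": [
    {"xyz": [0,0,0.01],"turn": 0},
    {"xyz": [0,0,0.022],"turn": 0},
    {"xyz": [0,0,0.022],"turn": 0},
    {"xyz": [0,0,0.022],"turn": 0},
    {"xyz": [0,0,0.022],"turn": 0},
    {"xyz": [0,0,0.022],"turn": 0},
    {"xyz": [0,0.014,0],"turn": 0},
    {"xyz": [-0.004,0.028,0],"turn": 0},
    {"xyz": [-0.004,0.028,0],"turn": 0},
    {"xyz": [-0.004,0.028,0],"turn": 0},
    {"xyz": [-0.004,0.028,0],"turn": 0},
    {"xyz": [-0.004,0.028,0],"turn": 0}
  ]
}}

```text
clock: 25.02
tcp_pos: [0.5217, -0.1292, 0.3008]
orientation: [0.282, -3.127, -0.001]
contact_force: [0.4, -0.5, -1.0]
grip_width: 0.0293
```

Request:
{"op": "apply_moves", "data": {
  "deltas": [
    {"xyz": [-0.004,0.028,0],"turn": 0.005},
    {"xyz": [-0.004,0.028,0],"turn": 0.005},
    {"xyz": [-0.004,0.028,0],"turn": 0},
    {"xyz": [-0.004,0.028,0],"turn": 0},
    {"xyz": [-0.004,0.028,0],"turn": 0},
    {"xyz": [-0.004,0.028,0],"turn": 0},
    {"xyz": [-0.004,0.028,0],"turn": 0},
    {"xyz": [-0.003,0.02,0],"turn": 0},
    {"xyz": [0,0.008,0],"turn": 0},
    {"xyz": [0,0,0],"turn": 0},
    {"xyz": [0,0,0],"turn": 0}
  ]
}}

```text
clock: 25.93
tcp_pos: [0.4915, 0.0921, 0.3013]
orientation: [0.297, -3.126, 0.001]
contact_force: [0.3, -0.1, -2.7]
grip_width: 0.0295
```

```bash
python3 w.py w14
```

```text
25.9833 [0.49173915 0.09126019 0.30132654] [ 2.94464804e-01 -3.12684697e+00  1.41795943e-03]
```

View pics/w14.png

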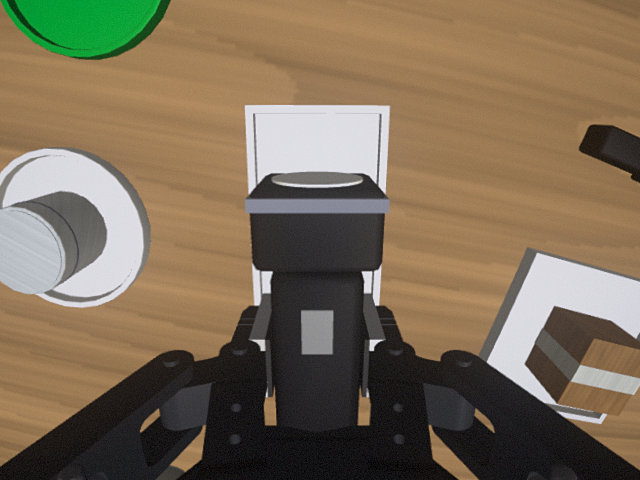

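The lamp is lengthways over the long tray (tray x=246-389, lamp centre 317). Lowering.

Request:
{"op": "apply_moves", "data": {
  "deltas": [
    {"xyz": [0,0,-0.016],"turn": 0},
    {"xyz": [0,0,-0.018],"turn": 0},
    {"xyz": [0,0,-0.018],"turn": 0},
    {"xyz": [0,0,-0.018],"turn": 0},
    {"xyz": [0,0,-0.018],"turn": 0},
    {"xyz": [0,0,-0.014],"turn": 0},
    {"xyz": [0,0,-0.008],"turn": 0},
    {"xyz": [0,0,-0.005],"turn": 0},
    {"xyz": [0,0,-0.003],"turn": 0},
    {"xyz": [0,0,0],"turn": 0},
    {"xyz": [0,0,-0.001],"turn": 0},
    {"xyz": [0,0,0],"turn": 0}
  ]
}}

```text
clock: 26.98
tcp_pos: [0.4922, 0.0925, 0.1833]
orientation: [-0.296, 3.126, 0.0]
contact_force: [0.3, -0.2, -1.3]
grip_width: 0.0294
```

Request:
{"op": "apply_moves", "data": {
  "deltas": [
    {"xyz": [0,0,-0.001],"turn": 0},
    {"xyz": [0,0,0],"turn": 0},
    {"xyz": [0,0,0],"turn": 0}
  ]
}}

```text
clock: 27.23
tcp_pos: [0.492, 0.0926, 0.182]
orientation: [-0.297, 3.127, 0.0]
contact_force: [0.3, -0.5, 0.2]
grip_width: 0.0297
```

Request:
{"op": "apply_moves", "data": {
  "deltas": [
    {"xyz": [0,0,-0.0005],"turn": 0},
    {"xyz": [0,0,0],"turn": 0},
    {"xyz": [0,0,0],"turn": 0}
  ]
}}

```text
clock: 27.48
tcp_pos: [0.492, 0.0926, 0.182]
orientation: [-0.297, 3.127, 0.0]
contact_force: [-2.4, -0.1, 6.9]
grip_width: 0.0299
```

Request:
{"op": "apply_moves", "data": {
  "deltas": [
    {"xyz": [0,0,0],"turn": 0},
    {"xyz": [0,0,0],"turn": 0},
    {"xyz": [0,0,0],"turn": 0},
    {"xyz": [0,0,0],"turn": 0},
    {"xyz": [0,0,0],"turn": 0},
    {"xyz": [0,0,0.01],"turn": 0},
    {"xyz": [0,0,0.025],"turn": 0},
    {"xyz": [0,0,0.03],"turn": 0},
    {"xyz": [0,0,0.03],"turn": 0},
    {"xyz": [0,0,0.03],"turn": 0},
    {"xyz": [0,0,0],"turn": 0},
    {"xyz": [0,0,0],"turn": 0}
  ],
  "claw": -0.05
}}

```text
clock: 28.48
tcp_pos: [0.4924, 0.0927, 0.3085]
orientation: [-0.296, 3.123, 0.002]
contact_force: [-0.9, -0.6, -0.4]
grip_width: 0.0452
```

```bash
python3 w.py w15;python3 - <<'E'
import cv2; from h import *
s=cv2.imread("pics/w15.png")
cv2.imwrite("pics/w15c.png",crop(s,235,95,160,150,4)); cv2.imwrite("pics/w15d.png",crop(s,235,215,160,150,4))
E
```

```text
28.5333 [0.49178456 0.09252688 0.30700766] [-2.96469359e-01  3.12605055e+00  5.68832186e-04]
```

View pics/w15.png

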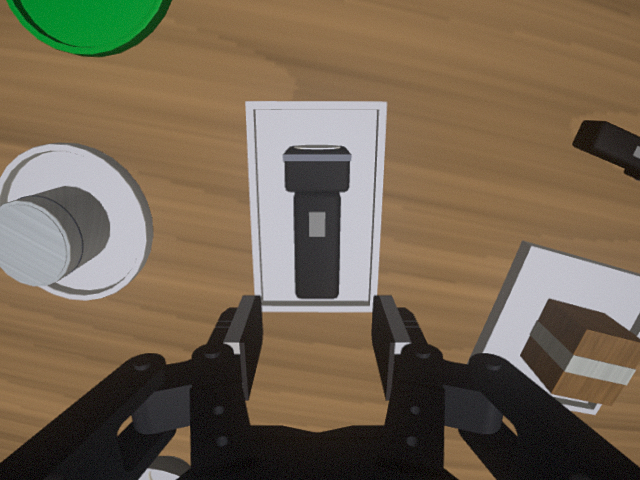

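The lamp is in the long tray: bezel at row ~154, tail at row ~298, tray corners (246,102), (386,101), (379,311) and (252,311). I'll compute the offset and back off for the fixed-camera checks.

Run:
```python
import pickle; from h import *
np.set_printoptions(precision=4,suppress=True)
m=pickle.load(open("pics/w15.pkl","rb"))
t=onz(m,(317,298),.043);b=onz(m,(317.5,153),.043)
B=np.array([onz(m,p,.014) for p in [(246,102),(386,101),(379,311),(252,311)]])
d=(b-t)/np.linalg.norm(b-t); print("lamp c",t+.05*d,"len",np.linalg.norm(b-t),"ang",np.degrees(np.arctan2(d[1],d[0]))+180,"tray",B.mean(0),[np.degrees(np.arctan2(*(B[j]-B[i])[[1,0]])) for i,j in ((0,3),(1,2))])
```

```text
lamp c [0.4819 0.0916 0.043 ] len 0.09549405511044129 ang 10.660734432261194 tray [0.4818 0.0906 0.014 ] [np.float64(9.505092843905343), np.float64(11.80396963559275)]
```

Request:
{"op": "apply_moves", "data": {
  "deltas": [
    {"xyz": [0,-0.01,0.01],"turn": 0},
    {"xyz": [0,-0.03,0.01],"turn": 0},
    {"xyz": [0,-0.03,0.01],"turn": 0},
    {"xyz": [0,-0.03,0],"turn": 0},
    {"xyz": [0,-0.03,0],"turn": 0},
    {"xyz": [0,-0.03,0],"turn": 0},
    {"xyz": [0,-0.03,0],"turn": 0},
    {"xyz": [0,-0.03,0],"turn": 0},
    {"xyz": [0,-0.03,0],"turn": 0},
    {"xyz": [0,-0.03,0],"turn": 0},
    {"xyz": [0,-0.03,0],"turn": 0},
    {"xyz": [0,-0.03,0],"turn": 0}
  ]
}}

```text
clock: 29.53
tcp_pos: [0.4907, -0.2495, 0.3355]
orientation: [0.296, -3.125, -0.001]
contact_force: [0.0, 0.8, 0.5]
grip_width: 0.045
```

Request:
{"op": "apply_moves", "data": {
  "deltas": [
    {"xyz": [0,-0.03,0],"turn": 0},
    {"xyz": [0,-0.03,0],"turn": 0},
    {"xyz": [0,-0.01,0],"turn": 0},
    {"xyz": [0,0,0],"turn": 0},
    {"xyz": [0,0,0],"turn": 0}
  ]
}}

```text
clock: 29.95
tcp_pos: [0.4912, -0.3175, 0.3354]
orientation: [0.295, -3.126, -0.002]
contact_force: [0.3, 0.1, -0.1]
grip_width: 0.0447
```

```bash
python3 w.py t16 top; python3 w.py s16 scene
python3 - <<'E'
import cv2; from h import *
t=cv2.imread("pics/t16.png"); cv2.imwrite("pics/t16c.png",crop(t,135,205,260,120,3)); cv2.imwrite("pics/s16c.png",crop(cv2.imread("pics/s16.png"),200,120,290,180,2))
E
```

```text
30.0 [ 0.49168208 -0.31637297  0.33551169] [ 2.97740235e-01 -3.12603244e+00 -2.86363828e-03]
30.05 [ 0.49196966 -0.31582467  0.33565384] [ 2.99586536e-01 -3.12621632e+00 -2.76877845e-03]
```

View pics/t16.png

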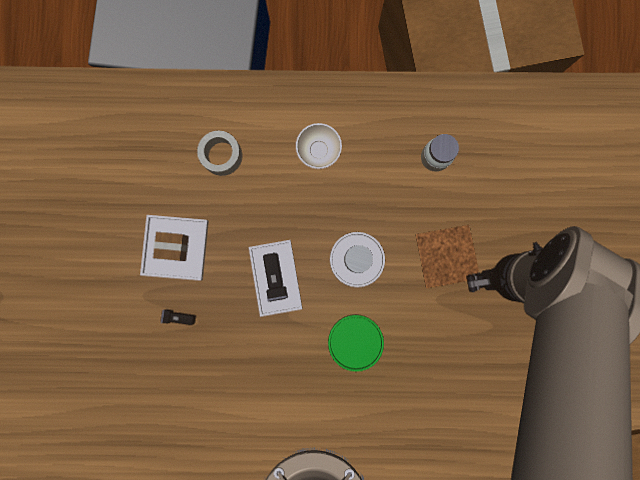

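View pics/s16c.png

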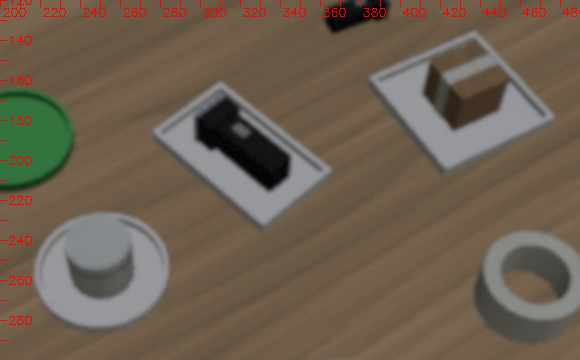

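Both fixed views agree. The carton is in the square tray (~171,247), the lamp lengthways in the long tray (~275,277) and the tin in the round tray (~358,260), all upright. The mat is empty, the bystanders are at the same pixels as before, and the arm is clear. Handing in.

```bash
python3 -c "
from bench import r
print(r.hand_in())"
```

```text
the job is handed in; nothing more can be done
None
```

The tin, the carton and the lamp are each in their own tray, and I handed the job in at about 30 s. I parked the lamp on the cork mat first. Then I moved the carton to the square tray, the tin to the round tray, and the lamp lengthways into the long tray. No tray ever held two things, and each piece was lowered until it touched before I let go.

**Last checks:** the wrist views put the carton about 0.5 mm, the tin about 1 mm and the lamp about 1 mm from their tray centres. The lamp is within about 0.2° of the tray's long axis. In the final top and scene views all three stand upright, the mat is empty, and the gripper is open and clear. The tape roll, jar and bowl look unmoved in the top view.

**One disagreement:** the wrist camera read y about 3 mm higher than the fixed cameras at three places. I went with the wrist camera because the grasps agreed with it. The centring figures compare each object with its tray in the same picture, so this offset hardly affects them.

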